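# Lay a flanged riser on its side against the stop rail

## Task

Tip the tall square-flanged riser over onto its side, towards the stop rail, and let it down gently all the way instead of letting it drop, then push it along the table as needed until its top flange sits flush against the rail. Use just the fingertips or the outside of the fingers: the riser is never lifted or carried, the edge it tips over stays on the table throughout, and everything else stays where it is.

Things in the scene. Friction and masses are not known exactly. Their poses are not given: they have to be found in the camera images.
- riser: Tall loose aluminium riser, upright: open tube (76 mm outside, 66 mm bore) between two 100 x 100 x 12 mm square flanges with 67 mm holes; 200 mm tall, 0.6 to 0.9 kg, balances on its lower edge at 27 degrees, falls beyond. Origin: centre of the underside. z up the tube; -y roughly towards the rail (7 degrees). Lying it is 100 mm high, tube axis at 50 mm. Fingertips fit 25 mm and more into the open top.
- riser_mouth (a point): Centre of the open top of the riser, in the plane of the top flange's outer face (200 mm above its origin along its z axis).
- riser_toe (a point): Middle of the bottom flange's lower edge on the side towards the rail (50 mm from the riser's origin along its -y): the edge over which it is tipped. It stays on the table, while it stands, tips, lies and slides.
- stop_rail: Low dark steel bar fixed to the table, 200 mm long, 35 wide, 25 high (two screw heads stand 6 mm above it). Origin: at table height, middle of the long face towards the riser. x along the rail, +y out of that face towards the riser. The riser's toe starts 210 to 270 mm from this face: tipped in place it lands 10 to 70 mm short of the rail.
- round_spool: Bystander: short solid round-flanged spool, standing, 90 mm diameter, 100 mm tall; origin centre of its underside.
- hex_key: Bystander: L-shaped dark hex key lying flat, 130 x 30 mm, 8 mm thick; origin on its long leg.
- step_block: Bystander: dark steel step block, 40 x 60 mm, 45 mm high; origin centre of its underside.
- bolt: Bystander: bolt standing on its 30 mm head, 67 mm tall; origin centre of its underside.
- collar: Bystander: steel ring lying flat, 44 mm diameter, 18 mm high; origin centre of its underside.
- wrench: Bystander: open-ended wrench lying behind the rail; origin under its middle.
- tin: Bystander: open steel tin, 76 mm diameter, 100 mm tall; origin centre of its underside.
Mind the look-alikes: they are no part of the job. Leave any blue or red look-alike of the riser alone.

How it is judged:
At the end, for the whole second after the job is handed in: The riser lies flat on the table on the side that faced the rail (within 3.5 degrees), at rest, its top flange's face within 4 mm of the rail's face and square to it within 3.4 degrees, its centre line no more than 60 mm from the middle of the rail (angle between riser's own z axis and vertical between 1.51 and 1.63 rad and angle between riser's own y axis and vertical below 0.08 rad and y of riser_mouth in the frame of stop_rail between -0.003 and 0.004 m and angle between the z axis of riser and the y axis of stop_rail, either way round below 0.06 rad and x of riser_mouth in the frame of stop_rail between -0.06 and 0.06 m and height (world z) of riser_mouth between 0.044 and 0.056 m and linear speed of riser below 0.02 m/s and angular speed of riser below 0.1 rad/s); the robot touches nothing.
It fails at once if The riser falls or drops: it turns faster than 3 rad/s (angular speed of riser above 3 rad/s).
It fails at once if The riser is lifted or tipped the wrong way: its lower edge on the rail's side rises more than 15 mm off the table (height (world z) of riser_toe above 0.015 m).
It fails at once if Anything else on the table is moved more than 30 mm (distance of any of round_spool, hex_key, step_block, bolt, collar, wrench, tin from where it was at the start of the episode above 0.03 m).
It also fails if it takes over 70 s, if anything falls off the work surface, if the arm or the gripper's body presses on something with over 40 N, if the wrist force passes 120 N, or if a joint passes its speed limit or range.

## Robot

A 6-joint arm with a two-finger parallel gripper is mounted at the origin on the work surface. World frame = base frame: x ahead of the robot, y to its left, z up, the work surface at z = 0. Lengths are in m, angles in rad, forces in N, time in s.
With the tool pointing down it reaches from about 0.35 to 0.975 m from the base axis. Payload 4.9 kg.
Tool frame: the origin (TCP) lies at the very end of the fingers, on their centre line; the grasp point (between the pads) lies behind it (manip.pinch_z is the y of the grasp point in the tool frame, in m); y points along the fingers, x is the direction in which the jaws open and shut, and the axes are right-handed (so a half turn about y gives the same grasp; the last joint's range is limited). The gripper opens to 85 mm and grips with 20 to 120 N. Pads are 22 mm wide; open, the fingers measure 114 mm over their backs; the gripper's body (76 mm by 85 mm) begins 54 mm behind the grasp point. The pads swing forward as they close: fully open they stand 13 mm farther back than shut.
Start: joints at [-1.435, 0.053, 1.613, -0, 1.476, -0.119], TCP at [0.158, -0.605, 0.231] pointing down, gripper open.
Joint ranges: [-3.01, 3.01], [-1.01, 2.22], [0.06, 2.58], [-1.02, 4.17], [0.09, 2.62], [-3.14, 3.14]. Speed limits (rad/s): [2.57, 2.57, 3.14, 3.14, 3.14, 3.14].

## Interface

Orientations are given as a unit quaternion [w, x, y, z].
In Python, from plant import manip gives the robot as it stands.
- The arm moves only by the tool drive_tool, never from a script. Its argument "motion" is a list of rows, each a list of 3 entries, a list of its own where there are three numbers: the shift along the tool's x, y, z in units of 25 mm (1.0 is 25 mm), then the turn, a rotation vector about the tool's x, y, z in units of 5 degrees (1.0 is 5 degrees), then the closure, from -1 (fully open) to 1 (shut). A call has 1 to 12 rows; each row shifts and turns the commanded pose from where the row before left it, along the tool's axes as they then stand; what a row does not reach is not made up. A row lasts 1/10 s, in which the tool goes at most 50 mm and 8.59 degrees, less where a joint would pass 70% of its speed; a pose out of reach is approached as far as the arm can. A call is refused whole if a number of a shift passes 1 or a number of a turn 1, either way. A call with a gripper value outside its range is refused whole. The fingers move at their own pace and stop on an object; the grip force is fixed at half the most. Time passes only in rows, so rows that do not move let the fingers close. It gives the time, the measured TCP pose, the force and the opening at its end, in the units of the state.
- manip.state(): the state, without advancing time (a new reading comes with each control period).
- manip.grab_frame(name): name is "scene" or "top" or "wrist"; returns a dict with "img" (480x640x3 uint8, blue, green, red), "range_z" (480x640 float32, m along the optical axis (not along the pixel's ray), 0 where there is no reading), "camera_matrix" (3x3 intrinsics, pixels), "world_from_camera" (4x4, takes a point from camera to world coordinates); the wrist camera has in their place "T_tool_cam" (4x4, takes a point from camera to tool coordinates, whose origin is the TCP and whose axes are the tool frame's). Camera axes: x right, y down, z forward; pixel columns grow to the right and rows downward; lengths in m; the calibration is good to about 2 mm. A picture is of the moment at which its call begins: read the wrist's pose just before it.
- manip.job_done(): hands the job in, once; it reports no verdict.
The state is a dict: "time": time; "joint_pos": joint angles; "joint_vel": joint speeds; "joint_efforts": joint torques, N m; "tool_pos": TCP position; "tool_rot": TCP orientation; "contact_force": force on the tool from outside, world axes, zero at the start; "ft_torque": the same for the moment, N m; "gripper_width": opening from 0.0 (shut) to 1.0 (fully open).
Only numpy, scipy, OpenCV 4.12 (cv2) and the standard library are available. Lean on these libraries where they do the work, as an engineer would, in place of code of your own. Each camera call takes 0.05 s, during which the arm holds its last target. There are 200 camera calls.

## Working session

There is one attempt and no reset: what is moved stays moved. The work goes in short steps, Python scripts to look and compute and a tool call to move; the robot and the scene stay as the last step left them, time stands still between calls to the robot, and variables do not carry over. Pictures are saved under pics/ and viewed, about 8 in all and at most 12, crops included, and the job is handed in when it is done.

Besides the shell and the picture viewer there is one more tool, called after "Emit:" by a JSON object that holds its "op" and its "data", one argument or row to a line. drive_tool: Moves the arm, as the interface text tells. Its arguments: {"type":"object","properties":{"motion":{"type":"array","items":{"type":"array"}}},"required":["motion"]}

```bash
mkdir -p pics; ls; python3 - <<'E'
from plant import manip
import cv2,numpy as np
s=manip.state();print(s);print(manip.pinch_z)
for n in("scene","top"):
    f=manip.grab_frame(n);cv2.imwrite(f"pics/{n}0.png",f["img"]);np.savez(f"{n}0.npz",**f)
    print(n,f["camera_matrix"],f["world_from_camera"])
E
```

```text
pics
{'time': 0.0, 'joint_pos': array([-1.43497538e+00,  5.33262758e-02,  1.61430074e+00,  3.32234446e-05,
        1.47600063e+00, -1.18997765e-01]), 'joint_vel': array([ 7.15829782e-04, -3.38441196e-04,  7.54224075e-05,  6.74528502e-04,
        2.35011336e-03, -1.71935806e-04]), 'joint_efforts': array([ 2.70475011e-04, -3.93687451e+01, -3.70170879e+01, -2.77263064e-05,
        7.11252593e-03,  7.60346410e-06]), 'tool_pos': array([ 0.1574693 , -0.60419188,  0.23007796]), 'tool_rot': array([ 0.55999147, -0.5589659 ,  0.43292021, -0.43191059]), 'contact_force': array([-0.34465201, -0.16717372, -0.58032404]), 'ft_torque': array([ 0.00681341,  0.00036357, -0.02369724]), 'gripper_width': 0.9997823126104711}
-0.0187
scene [[437.63781638   0.         319.60140975]
 [  0.         437.63781638 241.02178178]
 [  0.           0.           1.        ]] [[ 0.65063418  0.56712577 -0.50501834  1.03481689]
 [ 0.75932622 -0.47715506  0.44243276 -0.39758819]
 [ 0.00994296 -0.67133554 -0.74108685  0.81991894]
 [ 0.          0.          0.          1.        ]]
top [[467.66434575   0.         319.97527176]
 [  0.         467.66434575 238.11032045]
 [  0.           0.           1.        ]] [[-1.04743640e-02 -9.85037302e-01  1.72022677e-01  4.40889285e-01]
 [-9.99944643e-01  1.04901578e-02 -8.17260943e-04  1.16139828e-02]
 [-9.99512518e-04 -1.72021715e-01 -9.85092651e-01  1.01705353e+00]
 [ 0.00000000e+00  0.00000000e+00  0.00000000e+00  1.00000000e+00]]
```

View pics/scene0.png

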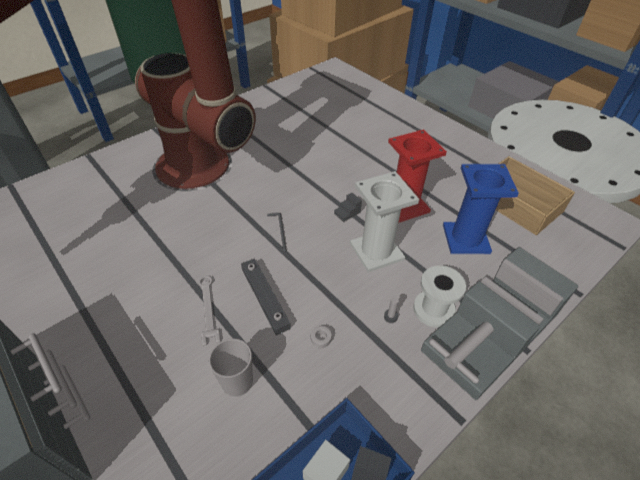

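View pics/top0.png

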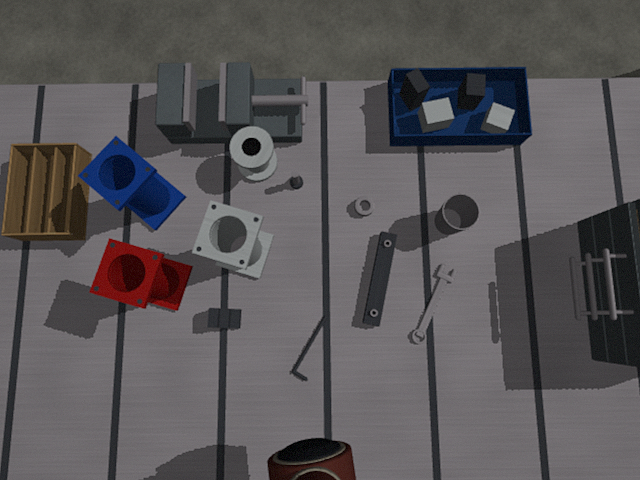

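The scene view shows the white riser (386,220), between the red and blue look-alikes, and the rail (265,295). In the top view the riser's top flange is at (228,237) and the rail at (377,280), with the hex key at (310,350), the collar at (363,207), the tin at (460,212), the bolt at (296,182) and the spool at (252,150).

```bash
cat > h.py <<'E'
import numpy as np,cv2
def cloud(f,T=None):
    K=f["camera_matrix"];T=f["world_from_camera"] if T is None else T;z=f["range_z"]
    v,u=np.mgrid[0:480,0:640]
    P=np.stack([(u-K[0,2])*z/K[0,0],(v-K[1,2])*z/K[1,1],z],-1)@T[:3,:3].T+T[:3,3]
    P[z<=0]=np.nan
    return P
E
python3 - <<'E'
from h import *
C={}
for n in("top","scene"):
    f=np.load(n+"0.npz");C[n]=P=cloud(f)
    def rect(m,name):
        lab=cv2.connectedComponentsWithStats(m.astype(np.uint8))
        k=1+np.argmax(lab[2][1:,4]);q=P[lab[1]==k]
        r=cv2.minAreaRect((q[:,:2]*1000).astype(np.float32));print(n,name,len(q),np.round(r[0],1),np.round(r[1],1),round(r[2],1),"z",np.round(np.percentile(q[:,2],[2,50,98]),4))
        print("  corners",np.round(cv2.boxPoints(r)).tolist())
    u0={"top":(180,280,190,300),"scene":(345,420,165,275)}[n]
    M=np.zeros((480,640),bool);M[u0[2]:u0[3],u0[0]:u0[1]]=1
    white=(f["img"].max(-1).astype(int)-f["img"].min(-1)<50)
    rect(M&white&(P[...,2]>.19)&(P[...,2]<.21),"flange")
    rect(M&white&(P[...,2]>.008)&(P[...,2]<.018),"bottomfl")
    u0={"top":(345,405,220,335),"scene":(235,295,250,340)}[n]
    M=np.zeros((480,640),bool);M[u0[2]:u0[3],u0[0]:u0[1]]=1
    rect(M&(P[...,2]>.02)&(P[...,2]<.028),"rail")
    X=P[...,:2][(abs(P[...,2])<.01)];print("table z",np.nanmedian(P[...,2][abs(P[...,2])<.012]))
P=C["top"]
for nm,(u0,u1,v0,v1) in dict(spool=(225,285,120,190),bolt=(280,310,165,195),collar=(350,378,192,220),tin=(435,485,185,240),hexk=(285,330,310,385),step=(203,248,300,335),red=(85,200,230,320)).items():
    q=P[v0:v1,u0:u1].reshape(-1,3);q=q[q[:,2]>.004]
    print(nm,np.round(np.percentile(q,[1,99],axis=0),3).tolist())
E
```

```text
top flange 2144 [592.6 176.4] [101.  100.4] 72.6 z [0.193  0.1992 0.2022]
  corners [[530.0, 143.0], [625.0, 113.0], [656.0, 210.0], [560.0, 240.0]]
top bottomfl 627 [592.6 176.2] [100.4 100.2] 72.5 z [0.0086 0.0113 0.0155]
  corners [[530.0, 143.0], [625.0, 113.0], [655.0, 209.0], [560.0, 239.0]]
top rail 1440 [ 527.2 -114.8] [ 35.5 199.8] 77.0 z [0.0212 0.0243 0.0276]
  corners [[426.0, -110.0], [621.0, -155.0], [629.0, -120.0], [434.0, -75.0]]
table z -0.0005411743904292221
scene flange 1287 [593.8 174.6] [102.7 103.7] 72.5 z [0.1909 0.2002 0.2027]
  corners [[529.0, 141.0], [628.0, 110.0], [659.0, 208.0], [560.0, 239.0]]
scene bottomfl 598 [594.3 174.2] [101.5 103.3] 71.8 z [0.0086 0.0126 0.017 ]
  corners [[529.0, 142.0], [628.0, 110.0], [659.0, 206.0], [561.0, 239.0]]
scene rail 1101 [ 529.  -116.8] [ 35.7 201.6] 77.0 z [0.0218 0.0254 0.0277]
  corners [[427.0, -111.0], [623.0, -157.0], [631.0, -122.0], [435.0, -77.0]]
table z 0.0006592429750588713
spool [[0.75, 0.09, 0.006], [0.878, 0.216, 0.111]]
bolt [[0.73, 0.047, 0.004], [0.76, 0.079, 0.069]]
collar [[0.665, -0.107, 0.004], [0.709, -0.064, 0.021]]
tin [[0.617, -0.308, 0.004], [0.689, -0.235, 0.102]]
hexk [[0.318, 0.002, 0.004], [0.447, 0.076, 0.011]]
step [[0.426, 0.184, 0.006], [0.467, 0.244, 0.047]]
red [[0.469, 0.228, 0.007], [0.583, 0.408, 0.202]]
```

```bash
cat >> h.py <<'E'
from scipy.spatial.transform import Rotation as Ro
from plant import manip
def pose():
    s=manip.state();q=s["tool_rot"];return np.array(s["tool_pos"]),Ro.from_quat([q[1],q[2],q[3],q[0]])
def rep():
    s=manip.state();p,R=pose();print("t",round(s["time"],2),"p",p.round(4),"F",np.round(s["contact_force"],1),"w",round(s["gripper_width"],3),"q",np.round(s["joint_pos"],2));print(R.as_matrix().round(3))
riser=np.array([.593,.1755]);hr=np.deg2rad(72.5);ry=np.array([np.cos(hr),np.sin(hr),0]);toe=np.r_[riser,0]-.05*ry
rail=np.array([.532,-.0985,0]);ha=np.deg2rad(77);ay=np.array([np.cos(ha),np.sin(ha),0]);ax=np.array([np.sin(ha),-np.cos(ha),0])
def twist(pt,Rt,n):
    "equal rows (units) bringing the pose to pt,Rt along a straight line with n turns"
    p,R=pose();r=(R.inv()*Rt).as_rotvec()/n
    out=[];P,Q=p.copy(),R
    A=np.zeros((3,3))
    for i in range(n): A+=Q.as_matrix();Q=Q*Ro.from_rotvec(r)
    s=np.linalg.solve(A,pt-p)
    print(n,"rows shift",(s/.025).round(3),"turn",(np.rad2deg(r)/5).round(3))
E
python3 - <<'E'
from h import *
rep();print(toe)
p,R=pose()
for sg in(1,-1):
    x=sg*ry;y=np.array([0,0,-1.]);Rt=Ro.from_matrix(np.c_[x,y,np.cross(x,y)])
    print(sg,(R.inv()*Rt).as_rotvec(degrees=True).round(1))
    twist(np.r_[riser,.29],Rt,48)
E
```

```text
t 0.1 p [ 0.1574 -0.6043  0.2302] F [-0.3 -0.7 -0.4] w 0.999 q [-1.44  0.05  1.61 -0.    1.48 -0.12]
[[ 0.252 -0.     0.968]
 [-0.968  0.002  0.252]
 [-0.002 -1.     0.   ]]
[0.57796471 0.12781415 0.        ]
1 [-1.000e-01 -1.479e+02 -0.000e+00]
48 rows shift [ 0.441 -0.05   0.897] turn [-0.001 -0.616 -0.   ]
-1 [ 0.  32.1 -0.1]
48 rows shift [-0.665 -0.049  0.355] turn [ 0.     0.134 -0.   ]
```

```bash
python3 - <<'E'
from h import *
for n in("top","scene"):
    P=cloud(np.load(n+"0.npz")).reshape(-1,3);q=P[(P[:,1]<-.35)&(P[:,2]>.1)&(P[:,0]>0)&(P[:,0]<1)]
    print(n,len(q),np.nanpercentile(q,[1,50,99],axis=0).round(3))
    q=P[(P[:,0]>.15)&(P[:,0]<.4)&(P[:,1]<-.3)&(P[:,2]>.05)];print(len(q),np.nanpercentile(q,[1,99],axis=0).round(3) if len(q) else 0)
E
```

```text
top 5815 [[ 0.357 -0.565  0.102]
 [ 0.514 -0.549  0.156]
 [ 0.644 -0.508  0.191]]
1025 [[ 0.351 -0.564  0.052]
 [ 0.4   -0.547  0.171]]
scene 7923 [[ 0.379 -0.601  0.103]
 [ 0.58  -0.555  0.172]
 [ 0.652 -0.51   0.202]]
314 [[ 0.152 -0.552  0.051]
 [ 0.4   -0.3    0.554]]
```

Emit:
{"op": "drive_tool", "data": {
  "motion": [
    [[0, -1, 0], [0, 0, 0], -1],
    [[0, -1, 0], [0, 0, 0], -1],
    [[0, -0.6, 0], [0, 0, 0], -1]
  ]
}}

```text
time: 0.4
tool_pos: [0.1576, -0.6052, 0.298]
tool_rot: [-0.559, 0.56, -0.432, 0.433]
contact_force: [-1.2, 0.0, 0.8]
gripper_width: 1.003
```

Emit:
{"op": "drive_tool", "data": {
  "motion": [
    [[-0.86, 0, 0.82], [0, 0, 0], 0.43],
    [[-0.86, 0, 0.82], [0, 0, 0], 0.43],
    [[-0.86, 0, 0.82], [0, 0, 0], 0.43],
    [[-0.86, 0, 0.82], [0, 0, 0], 0.43],
    [[-0.86, 0, 0.82], [0, 0, 0], 0.43],
    [[-0.86, 0, 0.82], [0, 0, 0], 0.43],
    [[-0.86, 0, 0.82], [0, 0, 0], 0.43],
    [[-0.86, 0, 0.82], [0, 0, 0], 0.43],
    [[-0.86, 0, 0.82], [0, 0, 0], 0.43],
    [[-0.86, 0, 0.82], [0, 0, 0], 0.43],
    [[-0.86, 0, 0.82], [0, 0, 0], 0.43],
    [[-0.86, 0, 0.82], [0, 0, 0], 0.43]
  ]
}}

```text
time: 1.6
tool_pos: [0.3308, -0.2919, 0.2959]
tool_rot: [0.559, -0.559, 0.433, -0.432]
contact_force: [0.5, -0.3, -0.9]
gripper_width: 0.284
```

Emit:
{"op": "drive_tool", "data": {
  "motion": [
    [[-0.86, 0, 0.82], [0, 0, 0], 0.43],
    [[-0.86, 0, 0.82], [0, 0, 0], 0.43],
    [[-0.86, 0, 0.82], [0, 0, 0], 0.43],
    [[-0.86, 0, 0.82], [0, 0, 0], 0.43],
    [[-0.86, 0, 0.82], [0, 0, 0], 0.43],
    [[-0.86, 0, 0.82], [0, 0, 0], 0.43],
    [[-0.86, 0, 0.82], [0, 0, 0], 0.43],
    [[-0.86, 0, 0.82], [0, 0, 0], 0.43],
    [[-0.86, 0, 0.82], [0, 0, 0], 0.43],
    [[-0.86, 0, 0.82], [0, 0, 0], 0.43],
    [[-0.86, 0, 0.82], [0, 0, 0], 0.43],
    [[-0.86, 0, 0.82], [0, 0, 0], 0.43]
  ]
}}

```text
time: 2.8
tool_pos: [0.5038, 0.0198, 0.2958]
tool_rot: [-0.559, 0.56, -0.433, 0.432]
contact_force: [-0.6, 0.5, 1.0]
gripper_width: 0.286
```

Emit:
{"op": "drive_tool", "data": {
  "motion": [
    [[0, 0, 0], [0, -0.98, 0], 0.43],
    [[0, 0, 0], [0, -0.98, 0], 0.43],
    [[0, 0, 0], [0, -0.98, 0], 0.43],
    [[0, 0, 0], [0, -0.98, 0], 0.43],
    [[0, 0, 0], [0, -0.98, 0], 0.43],
    [[0, 0, 0], [0, -0.98, 0], 0.43],
    [[0, 0, 0], [0, -0.98, 0], 0.43],
    [[0, 0, 0], [0, -0.98, 0], 0.43],
    [[0, 0, 0], [0, -0.98, 0], 0.43],
    [[0, 0, 0], [0, -0.98, 0], 0.43],
    [[0, 0, 0], [0, -0.98, 0], 0.43],
    [[0, 0, 0], [0, -0.98, 0], 0.43]
  ]
}}

```text
time: 4.0
tool_pos: [0.5033, 0.0186, 0.2957]
tool_rot: [-0.7, 0.7, -0.101, 0.1]
contact_force: [1.0, 0.3, -0.1]
gripper_width: 0.285
```

Emit:
{"op": "drive_tool", "data": {
  "motion": [
    [[0, 0, 0], [0, -0.98, 0], 0.43],
    [[0, 0, 0], [0, -0.98, 0], 0.43],
    [[0, 0, 0], [0, -0.98, 0], 0.43],
    [[0, 0, 0], [0, -0.98, 0], 0.43],
    [[0, 0, 0], [0, -0.98, 0], 0.43],
    [[0, 0, 0], [0, -0.98, 0], 0.43],
    [[0, 0, 0], [0, -0.98, 0], 0.43],
    [[0, 0, 0], [0, -0.98, 0], 0.43],
    [[0, 0, 0], [0, -0.98, 0], 0.43],
    [[0, 0, 0], [0, -0.98, 0], 0.43],
    [[0, 0, 0], [0, -0.98, 0], 0.43],
    [[0, 0, 0], [0, -0.98, 0], 0.43]
  ]
}}

```text
time: 5.2
tool_pos: [0.5033, 0.0185, 0.2958]
tool_rot: [0.659, -0.659, -0.255, 0.256]
contact_force: [0.4, 0.2, 0.2]
gripper_width: 0.287
```

```bash
python3 - <<'E'
from h import *
rep()
x=ry;y=np.array([0,0,-1.]);Rt=Ro.from_matrix(np.c_[x,y,np.cross(x,y)])
twist(np.r_[riser,.285],Rt,11)
E
```

```text
t 5.2 p [0.5033 0.0185 0.2958] F [0.4 0.2 0.2] w 0.287 q [-0.11 -0.27  1.81 -0.    1.61 -0.85]
[[ 0.738 -0.001 -0.674]
 [ 0.674  0.     0.738]
 [-0.001 -1.     0.001]]
11 rows shift [0.663 0.039 0.048] turn [-0.001 -0.547 -0.   ]
```

Emit:
{"op": "drive_tool", "data": {
  "motion": [
    [[0.663, 0.04, 0.048], [0, -0.547, 0], 0.43],
    [[0.663, 0.04, 0.048], [0, -0.547, 0], 0.43],
    [[0.663, 0.04, 0.048], [0, -0.547, 0], 0.43],
    [[0.663, 0.04, 0.048], [0, -0.547, 0], 0.43],
    [[0.663, 0.04, 0.048], [0, -0.547, 0], 0.43],
    [[0.663, 0.04, 0.048], [0, -0.547, 0], 0.43],
    [[0.663, 0.04, 0.048], [0, -0.547, 0], 0.43],
    [[0.663, 0.04, 0.048], [0, -0.547, 0], 0.43],
    [[0.663, 0.04, 0.048], [0, -0.547, 0], 0.43],
    [[0.663, 0.04, 0.048], [0, -0.547, 0], 0.43],
    [[0.663, 0.04, 0.048], [0, -0.547, 0], 0.43],
    [[0, 0, 0], [0, 0, 0], 0.43]
  ]
}}

```text
time: 6.4
tool_pos: [0.5941, 0.1771, 0.2849]
tool_rot: [0.57, -0.57, -0.418, 0.418]
contact_force: [0.7, 0.6, -0.8]
gripper_width: 0.288
```

```bash
python3 - <<'E'
from h import *
rep()
p,R=pose();f=manip.grab_frame("wrist");cv2.imwrite("pics/w1.png",f["img"])
T=np.eye(4);T[:3,:3]=R.as_matrix();T[:3,3]=p;P=cloud(f,T@f["T_tool_cam"])
m=(P[...,2]>.19)&(P[...,2]<.208)&(f["img"].min(-1)>90)
q=P[m];r=cv2.minAreaRect((q[:,:2]*1000).astype(np.float32));print(m.sum(),r)
E
```

```text
t 6.4 p [0.5941 0.1771 0.2849] F [ 0.7  0.6 -0.8] w 0.288 q [ 0.17  0.01  1.56  0.    1.56 -1.1 ]
[[ 0.301 -0.001 -0.954]
 [ 0.954  0.     0.301]
 [ 0.    -1.     0.001]]
16823 ((603.4995727539062, 228.49249267578125), (218.6665802001953, 109.45135498046875), 78.31939697265625)
```

View pics/w1.png

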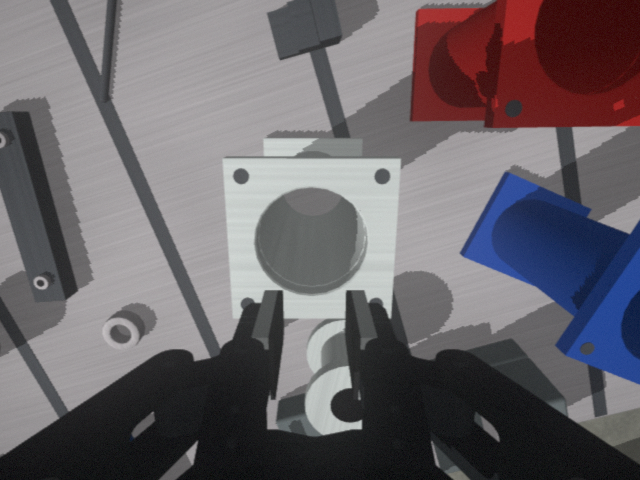

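The wrist view shows the riser's flange (223–401, 157–318) with its bore centred near (311,241), and the fingertips at (265,295) and (358,295), aligned with it. I'll get the bore centre from this frame.

```bash
python3 - <<'E'
from h import *
rep()
p,R=pose();f=manip.grab_frame("wrist")
T=np.eye(4);T[:3,:3]=R.as_matrix();T[:3,3]=p;P=cloud(f,T@f["T_tool_cam"])
m=np.zeros((480,640),bool);m[140:285,200:410]=1
m&=(P[...,2]>.193)&(P[...,2]<.208)
q=P[m];r=cv2.minAreaRect((q[:,:2]*1000).astype(np.float32));print("rect(partial)",r,np.median(q[:,2]))
# hole boundary: flange-plane holes
Tc=T@f["T_tool_cam"];K=f["camera_matrix"]
hole=((P[...,2]<.19)&(np.hypot(*(np.mgrid[0:480,0:640]-np.array([241,311])[:,None,None]))<75)).astype(np.uint8)
k=cv2.connectedComponents(hole)[1];c=max(cv2.findContours((k==k[241,311]).astype(np.uint8),0,1)[0],key=len)[:,0]
d=np.c_[(c[:,0]-K[0,2])/K[0,0],(c[:,1]-K[1,2])/K[1,1],np.ones(len(c))]@Tc[:3,:3].T
w=Tc[:3,3]+d*((.2-Tc[2,3])/d[:,2])[:,None]
print("hole",cv2.minEnclosingCircle((w[:,:2]*1000).astype(np.float32)),cv2.fitEllipse((w[:,:2]*1000).astype(np.float32)))
# fingers in tool frame
Q=(P-p)@R.as_matrix();g=(Q[...,1]>-.03)&(Q[...,1]<.01)&(abs(Q[...,0])<.06)&(abs(Q[...,2])<.03)
print("finger x",np.percentile(Q[g][:,0],[1,50,99]),"y max",np.percentile(Q[g][:,1],99),"z",np.percentile(Q[g][:,2],[1,99]))
E
```

```text
t 6.45 p [0.5939 0.1761 0.285 ] F [-0.2 -0.8 -0.4] w 0.293 q [ 0.17  0.01  1.56 -0.    1.56 -1.1 ]
[[ 0.302 -0.001 -0.953]
 [ 0.953 -0.     0.302]
 [-0.001 -1.     0.   ]]
rect(partial) ((583.1436157226562, 177.62680053710938), (100.59051513671875, 80.87187194824219), 72.57785034179688) 0.2014055606134605
hole ((589.8698120117188, 175.6629180908203), 32.08512496948242) ((590.27734375, 175.5133819580078), (61.54853820800781, 63.410823822021484), 163.10084533691406)
finger x [-0.02659543 -0.01325744  0.02415691] y max -0.0036956175009990526 z [-0.00975316  0.01185728]
```

Emit:
{"op": "drive_tool", "data": {
  "motion": [
    [[0, 0.7, 0.06], [0, 0, 0], 0.43],
    [[0, 0.7, 0], [0, 0, 0], 0.43],
    [[0, 0.7, 0], [0, 0, 0], 0.43],
    [[0, 0.6, 0], [0, 0, 0], 0.43],
    [[0, 0.6, 0], [0, 0, 0], 0.43],
    [[0, 0.6, 0], [0, 0, 0], 0.43],
    [[0, 0.5, 0], [0, 0, 0], 0.43],
    [[0, 0.5, 0], [0, 0, 0], 0.43],
    [[0, 0, 0], [0, 0, 0], 0.43]
  ]
}}

```text
time: 7.4
tool_pos: [0.5912, 0.1753, 0.1602]
tool_rot: [0.572, -0.57, -0.416, 0.418]
contact_force: [-0.1, -0.6, 0.1]
gripper_width: 0.285
```

```bash
python3 - <<'E'
from h import *
rep()
p,R=pose()
axis=np.cross(np.array([0,0,1.]),-ry)  # tips top towards -ry
for d in(2,2.5,3):
    D=Ro.from_rotvec(axis*np.deg2rad(d))
    dp=D.apply(p-toe)-(p-toe);print(d,"shift",(R.inv().apply(dp)/.025).round(3),"turn",((R.inv()*D*R).as_rotvec(degrees=True)/5).round(3))
E
```

```text
t 7.4 p [0.5912 0.1753 0.1602] F [-0.1 -0.6  0.1] w 0.285 q [ 0.17  0.09  1.7  -0.    1.36 -1.09]
[[ 0.304 -0.004 -0.953]
 [ 0.953 -0.001  0.304]
 [-0.002 -1.     0.003]]
2 shift [-0.225 -0.065 -0.001] turn [ 0.001 -0.001 -0.4  ]
2.5 shift [-0.281 -0.079 -0.001] turn [ 0.002 -0.002 -0.5  ]
3 shift [-0.338 -0.094 -0.001] turn [ 0.002 -0.002 -0.6  ]
```

Emit:
{"op": "drive_tool", "data": {
  "motion": [
    [[-0.225, -0.065, 0], [0, 0, -0.4], 0.43],
    [[-0.225, -0.065, 0], [0, 0, -0.4], 0.43],
    [[-0.225, -0.065, 0], [0, 0, -0.4], 0.43],
    [[-0.225, -0.065, 0], [0, 0, -0.4], 0.43],
    [[-0.225, -0.065, 0], [0, 0, -0.4], 0.43],
    [[-0.225, -0.065, 0], [0, 0, -0.4], 0.43],
    [[-0.225, -0.065, 0], [0, 0, -0.4], 0.43],
    [[-0.225, -0.065, 0], [0, 0, -0.4], 0.43]
  ]
}}

```text
time: 8.2
tool_pos: [0.579, 0.1317, 0.1714]
tool_rot: [0.623, -0.507, -0.494, 0.333]
contact_force: [0.1, 1.3, -0.2]
gripper_width: 0.287
```

```bash
python3 - <<'E'
from h import *
rep()
f=manip.grab_frame("scene");cv2.imwrite("pics/s2.png",cv2.resize(f["img"][60:340,200:560],None,fx=2,fy=2))
E
```

```text
t 8.2 p [0.579  0.1317 0.1714] F [ 0.1  1.3 -0.2] w 0.287 q [-0.03 -0.05  1.84  0.28  1.28 -1.36]
[[ 0.292  0.086 -0.953]
 [ 0.915  0.264  0.304]
 [ 0.278 -0.961 -0.002]]
```

View pics/s2.png

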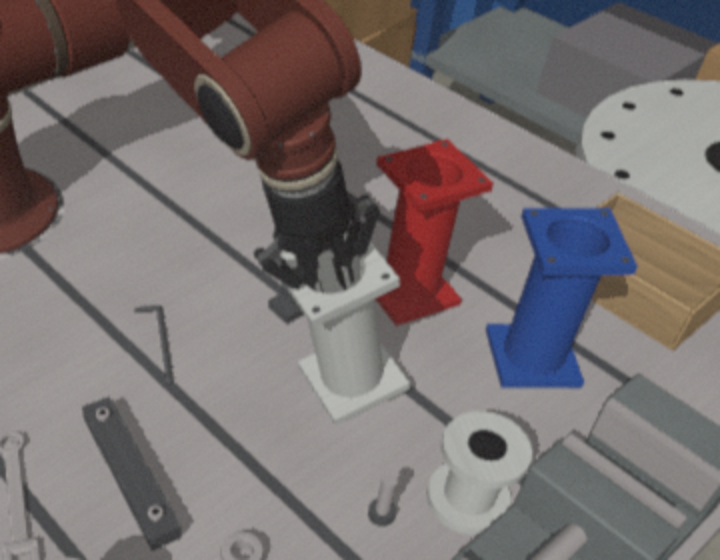

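The view shows the riser (345,330 in the crop) leaning towards the rail, with the fingers well inside its mouth and nothing else touched. I'll go on over the balance point.

Emit:
{"op": "drive_tool", "data": {
  "motion": [
    [[-0.225, -0.065, 0], [0, 0, -0.4], 0.43],
    [[-0.225, -0.065, 0], [0, 0, -0.4], 0.43],
    [[-0.225, -0.065, 0], [0, 0, -0.4], 0.43],
    [[-0.225, -0.065, 0], [0, 0, -0.4], 0.43],
    [[-0.225, -0.065, 0], [0, 0, -0.4], 0.43],
    [[-0.225, -0.065, 0], [0, 0, -0.4], 0.43],
    [[-0.225, -0.065, 0], [0, 0, -0.4], 0.43],
    [[-0.225, -0.065, 0], [0, 0, -0.4], 0.43],
    [[-0.225, -0.065, 0], [0, 0, -0.4], 0.43],
    [[-0.225, -0.065, 0], [0, 0, -0.4], 0.43],
    [[-0.225, -0.065, 0], [0, 0, -0.4], 0.43],
    [[-0.225, -0.065, 0], [0, 0, -0.4], 0.43]
  ]
}}

```text
time: 9.45
tool_pos: [0.5582, 0.0659, 0.1578]
tool_rot: [0.679, -0.394, -0.588, 0.196]
contact_force: [-0.3, -0.8, 0.1]
gripper_width: 0.284
```

```bash
python3 - <<'E'
from h import *
rep()
f=manip.grab_frame("scene");cv2.imwrite("pics/s3.png",cv2.resize(f["img"][60:340,200:560],None,fx=2,fy=2));np.savez("s3.npz",**f)
f=manip.grab_frame("top");np.savez("t3.npz",**f)
E
```

```text
t 9.45 p [0.5582 0.0659 0.1578] F [-0.3 -0.8  0.1] w 0.284 q [-0.35 -0.08  1.99  0.72  1.34 -1.82]
[[ 0.232  0.197 -0.953]
 [ 0.73   0.612  0.304]
 [ 0.643 -0.766 -0.002]]
```

View pics/s3.png

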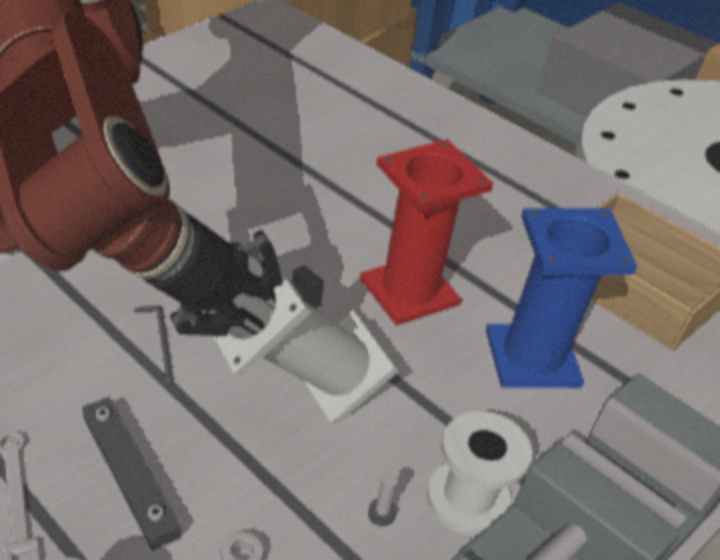

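The riser is now well over (about 42°), its mouth resting on the fingers and its toe on the table. Next I turn the tool to 50° and plan the lowering at a fixed tool tilt.

Emit:
{"op": "drive_tool", "data": {
  "motion": [
    [[-0.225, -0.065, 0], [0, 0, -0.4], 0.43],
    [[-0.225, -0.065, 0], [0, 0, -0.4], 0.43],
    [[-0.225, -0.065, 0], [0, 0, -0.4], 0.43],
    [[-0.225, -0.065, 0], [0, 0, -0.4], 0.43],
    [[-0.225, -0.065, 0], [0, 0, -0.4], 0.43],
    [[0, 0, 0], [0, 0, 0], 0.5],
    [[0, 0, 0], [0, 0, 0], 0.6],
    [[0, 0, 0], [0, 0, 0], 0.7],
    [[0, 0, 0], [0, 0, 0], 0.8],
    [[0, 0, 0], [0, 0, 0], 0.9],
    [[0, 0, 0], [0, 0, 0], 1]
  ]
}}

```text
time: 10.65
tool_pos: [0.5508, 0.0416, 0.145]
tool_rot: [0.693, -0.342, -0.62, 0.137]
contact_force: [-1.0, -5.0, 5.7]
gripper_width: -0.001
```

```bash
python3 - <<'E'
from h import *
rep()
f=manip.grab_frame("scene");cv2.imwrite("pics/s4.png",cv2.resize(f["img"][60:340,200:560],None,fx=2,fy=2));np.savez("s4.npz",**f)
P=cloud(f);e=np.c_[ry,np.cross([0,0,1],ry),[0,0,1]]
# tube top line in the tipping plane: white points above table within 12 mm of centre line
Q=(P-toe)@e;g=(f["img"].min(-1)>110)&(f["img"].max(-1).astype(int)-f["img"].min(-1)<45)
m=g&(abs(Q[...,1])<.01)&(Q[...,2]>.03)&(Q[...,0]<.13)&(Q[...,0]>-.2)
print(m.sum());q=Q[m][:,[0,2]];i=np.argsort(q[:,0]);print(q[i][::max(1,len(i)//30)].round(3).tolist())
x,y,L0=0,0,0
p,R=pose();x=R.as_matrix()[:,0];y=R.as_matrix()[:,1]
print("tilt",np.degrees(np.arccos(-y[2])))
prev=None
for th in range(50,93,5):
    t=np.deg2rad(th);l=toe+ry*(.083*np.cos(t)-.2*np.sin(t))+np.array([0,0,1])*(.083*np.sin(t)+.2*np.cos(t))
    h,L=.0145,.035
    c=l-h*x+L*y
    print(th,(R.inv().apply(c-p)/.025).round(2),c.round(4))
E
```

```text
t 10.65 p [0.5508 0.0416 0.145 ] F [-1.  -5.   5.7] w -0.001 q [-0.47 -0.02  2.02  0.87  1.41 -2.  ]
[[ 0.193  0.235 -0.953]
 [ 0.613  0.729  0.304]
 [ 0.766 -0.643 -0.003]]
350
[[-0.2, 0.162], [-0.158, 0.123], [-0.154, 0.126], [-0.152, 0.131], [-0.146, 0.132], [-0.139, 0.125], [-0.136, 0.127], [-0.129, 0.119], [-0.123, 0.114], [-0.11, 0.145], [-0.1, 0.198], [-0.092, 0.196], [-0.072, 0.16], [-0.054, 0.151], [-0.047, 0.146], [-0.04, 0.14], [-0.034, 0.134], [-0.027, 0.13], [-0.021, 0.125], [-0.014, 0.118], [-0.007, 0.116], [0.001, 0.108], [0.007, 0.105], [0.014, 0.098], [0.021, 0.094], [0.028, 0.088], [0.035, 0.084], [0.042, 0.078], [0.044, 0.082], [0.047, 0.083], [0.049, 0.085], [0.054, 0.085]]
tilt 49.97675432842151
50 [ 0.62 -0.1  -0.  ] [0.5533 0.0492 0.1585]
55 [-0.09 -0.36 -0.01] [0.5484 0.0336 0.1491]
60 [-0.82 -0.56 -0.01] [0.5438 0.0188 0.1383]
65 [-1.56 -0.69 -0.01] [0.5394 0.005  0.1261]
70 [-2.31 -0.75 -0.01] [ 0.5354 -0.0077  0.1128]
75 [-3.07 -0.75 -0.01] [ 0.5317 -0.0193  0.0983]
80 [-3.82 -0.69 -0.01] [ 0.5285 -0.0297  0.0829]
85 [-4.57 -0.56 -0.01] [ 0.5256 -0.0387  0.0665]
90 [-5.3  -0.36 -0.01] [ 0.5232 -0.0463  0.0494]
```

View pics/s4.png

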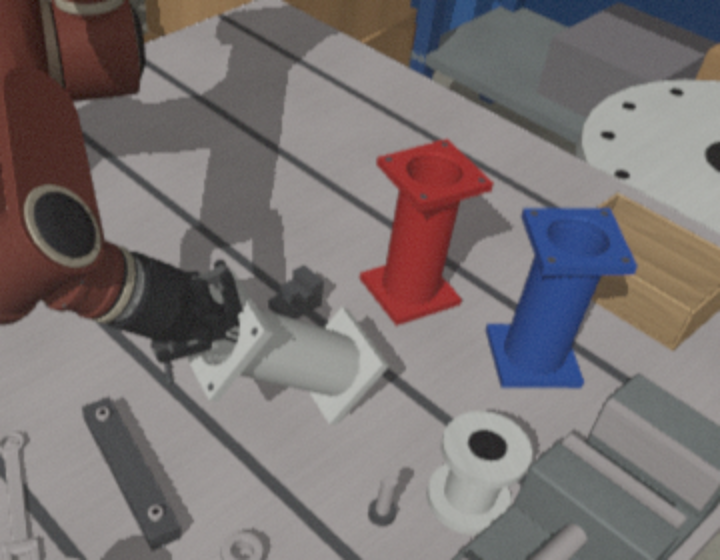

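The scene view shows the riser leaning at about 53°, its toe edge still in place and the closed fingers inside the mouth. The tube's depth profile agrees with that. I'll lower it now.

Emit:
{"op": "drive_tool", "data": {
  "motion": [
    [[-0.2, -0.05, 0], [0, 0, 0], 1],
    [[-0.2, -0.05, 0], [0, 0, 0], 1],
    [[-0.2, -0.05, 0], [0, 0, 0], 1],
    [[-0.2, -0.05, 0], [0, 0, 0], 1],
    [[-0.2, -0.05, 0], [0, 0, 0], 1],
    [[-0.2, -0.05, 0], [0, 0, 0], 1],
    [[-0.2, -0.05, 0], [0, 0, 0], 1],
    [[-0.2, -0.05, 0], [0, 0, 0], 1],
    [[-0.2, -0.05, 0], [0, 0, 0], 1],
    [[-0.2, -0.05, 0], [0, 0, 0], 1],
    [[0, 0, 0], [0, 0, 0], 1]
  ]
}}

```text
time: 11.8
tool_pos: [0.5371, 0.0015, 0.1127]
tool_rot: [0.694, -0.342, -0.619, 0.137]
contact_force: [-1.2, -4.3, 2.1]
gripper_width: 0.001
```

```bash
cat >> h.py <<'E'
def prof():
    rep();f=manip.grab_frame("scene");P=cloud(f);e=np.c_[ry,np.cross([0,0,1],ry),[0,0,1]]
    Q=(P-toe)@e;g=(f["img"].min(-1)>110)&(f["img"].max(-1).astype(int)-f["img"].min(-1)<45)
    m=g&(abs(Q[...,1])<.012)&(Q[...,2]>.03)&(Q[...,0]<.13)&(Q[...,0]>-.21)
    q=Q[m][:,[0,2]];i=np.argsort(q[:,0]);print(q[i][::max(1,len(i)//30)].round(3).tolist())
    return f
E
python3 - <<'E'
from h import *
f=prof();cv2.imwrite("pics/s5.png",cv2.resize(f["img"][60:340,200:560],None,fx=2,fy=2))
E
```

```text
t 11.8 p [0.5371 0.0015 0.1127] F [-1.2 -4.3  2.1] w 0.001 q [-0.55  0.03  2.03  0.85  1.43 -2.09]
[[ 0.196  0.233 -0.952]
 [ 0.613  0.729  0.305]
 [ 0.765 -0.644 -0.   ]]
[[-0.205, 0.122], [-0.181, 0.087], [-0.176, 0.093], [-0.17, 0.091], [-0.164, 0.089], [-0.158, 0.085], [-0.152, 0.084], [-0.143, 0.167], [-0.136, 0.166], [-0.121, 0.148], [-0.113, 0.142], [-0.106, 0.14], [-0.1, 0.137], [-0.092, 0.133], [-0.085, 0.132], [-0.077, 0.13], [-0.069, 0.125], [-0.062, 0.122], [-0.054, 0.116], [-0.047, 0.115], [-0.039, 0.112], [-0.031, 0.108], [-0.023, 0.104], [-0.015, 0.101], [-0.007, 0.1], [0.001, 0.095], [0.01, 0.091], [0.019, 0.089], [0.024, 0.09], [0.028, 0.096], [0.036, 0.094]]
```

View pics/s5.png

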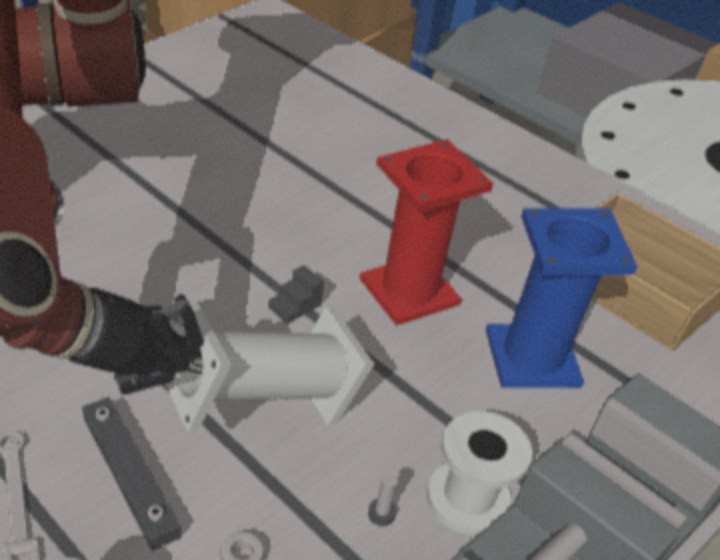

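The profile gives a tilt of about 67.5°, with the toe still at its place. The crop shows the mouth at (205,360) resting on the fingers, clear of the rail at (130,450). I'll lower it further.

Emit:
{"op": "drive_tool", "data": {
  "motion": [
    [[-0.2, 0, 0], [0, 0, 0], 1],
    [[-0.2, 0, 0], [0, 0, 0], 1],
    [[-0.2, 0, 0], [0, 0, 0], 1],
    [[-0.2, 0, 0], [0, 0, 0], 1],
    [[-0.2, 0, 0], [0, 0, 0], 1],
    [[-0.2, 0, 0], [0, 0, 0], 1],
    [[-0.2, 0, 0], [0, 0, 0], 1],
    [[-0.2, 0, 0], [0, 0, 0], 1],
    [[-0.2, 0, 0], [0, 0, 0], 1],
    [[-0.2, 0, 0], [0, 0, 0], 1],
    [[-0.2, 0, 0], [0, 0, 0], 1],
    [[0, 0, 0], [0, 0, 0], 1]
  ]
}}

```text
time: 13.05
tool_pos: [0.5257, -0.0318, 0.07]
tool_rot: [0.694, -0.341, -0.619, 0.137]
contact_force: [-1.4, -3.0, -1.4]
gripper_width: -0.002
```

```bash
python3 - <<'E'
from h import *
f=prof()
E
```

```text
t 13.05 p [ 0.5257 -0.0318  0.07  ] F [-1.4 -3.  -1.4] w -0.002 q [-0.62  0.12  2.02  0.83  1.42 -2.2 ]
[[ 0.197  0.232 -0.953]
 [ 0.612  0.73   0.304]
 [ 0.766 -0.643  0.001]]
[[-0.199, 0.093], [-0.193, 0.086], [-0.186, 0.042], [-0.182, 0.125], [-0.178, 0.127], [-0.172, 0.125], [-0.162, 0.111], [-0.156, 0.109], [-0.149, 0.108], [-0.143, 0.109], [-0.136, 0.106], [-0.129, 0.105], [-0.121, 0.104], [-0.115, 0.104], [-0.108, 0.102], [-0.101, 0.099], [-0.094, 0.1], [-0.087, 0.102], [-0.079, 0.098], [-0.072, 0.098], [-0.065, 0.097], [-0.057, 0.096], [-0.049, 0.093], [-0.041, 0.093], [-0.032, 0.091], [-0.025, 0.091], [-0.017, 0.092], [-0.01, 0.091], [-0.001, 0.088], [0.003, 0.1], [0.01, 0.101]]
```

Emit:
{"op": "drive_tool", "data": {
  "motion": [
    [[-0.15, 0, 0], [0, 0, 0], 1],
    [[-0.15, 0, 0], [0, 0, 0], 1],
    [[-0.15, 0, 0], [0, 0, 0], 1],
    [[-0.15, 0, 0], [0, 0, 0], 1],
    [[-0.15, 0, 0], [0, 0, 0], 1],
    [[-0.15, 0, 0], [0, 0, 0], 1],
    [[-0.15, 0, 0], [0, 0, 0], 1],
    [[-0.15, 0, 0], [0, 0, 0], 1],
    [[0, 0, 0], [0, 0, 0], 1]
  ]
}}

```text
time: 14.0
tool_pos: [0.5206, -0.0503, 0.0481]
tool_rot: [0.694, -0.341, -0.619, 0.136]
contact_force: [0.3, 0.3, -0.2]
gripper_width: 0.002
```

```bash
python3 - <<'E'
from h import *
f=prof()
E
```

```text
t 14.0 p [ 0.5206 -0.0503  0.0481] F [ 0.3  0.3 -0.2] w 0.002 q [-0.65  0.17  2.01  0.82  1.41 -2.25]
[[ 0.196  0.234 -0.952]
 [ 0.612  0.73   0.305]
 [ 0.766 -0.642 -0.   ]]
[[-0.21, 0.075], [-0.196, 0.103], [-0.189, 0.101], [-0.18, 0.086], [-0.174, 0.087], [-0.167, 0.088], [-0.16, 0.089], [-0.154, 0.087], [-0.148, 0.09], [-0.142, 0.09], [-0.136, 0.086], [-0.129, 0.086], [-0.122, 0.087], [-0.116, 0.085], [-0.109, 0.088], [-0.104, 0.083], [-0.097, 0.088], [-0.09, 0.087], [-0.083, 0.091], [-0.076, 0.083], [-0.07, 0.089], [-0.064, 0.089], [-0.057, 0.088], [-0.049, 0.085], [-0.043, 0.089], [-0.036, 0.087], [-0.029, 0.086], [-0.022, 0.086], [-0.015, 0.087], [-0.01, 0.098], [-0.007, 0.1], [0.0, 0.1]]
```

It lies flat, with no force on the tool. I'll withdraw along the fingers.

Emit:
{"op": "drive_tool", "data": {
  "motion": [
    [[-0.1, -0.2, 0], [0, 0, 0], 1],
    [[0, -0.6, 0], [0, 0, 0], 1],
    [[0, -0.8, 0], [0, 0, 0], 1],
    [[0, -1, 0], [0, 0, 0], 1],
    [[0, -1, 0], [0, 0, 0], 1],
    [[1, -1, 0], [0, 0, 0], 1],
    [[1, -1, 0], [0, 0, 0], 1],
    [[1, -1, 0], [0, 0, 0], 1],
    [[1, -1, 0], [0, 0, 0], 1],
    [[1, 0, 0], [0, 0, 0], 1],
    [[0, 0, 0], [0, 0, 0], 1]
  ]
}}

```text
time: 15.15
tool_pos: [0.5011, -0.1146, 0.2685]
tool_rot: [0.691, -0.343, -0.621, 0.137]
contact_force: [-0.8, 0.2, 0.6]
gripper_width: -0.003
```

```bash
cat >> h.py <<'E'
def lying(lo=.094,hi=.106):
    for n in("top","scene"):
        f=manip.grab_frame(n);P=cloud(f)
        D=P-rail;X=D@ax;Y=D@ay;Z=P[...,2]
        g=(f["img"].max(-1).astype(int)-f["img"].min(-1)<45)&(f["img"].min(-1)>60)&(abs(X)<.09)&(Y>-.05)&(Y<.28)&(Z>lo)&(Z<hi)
        n_,l,s,_=cv2.connectedComponentsWithStats(g.astype(np.uint8))
        for k in range(1,n_):
            if s[k,4]>60:
                q=np.c_[X[l==k],Y[l==k]]*1000;r=cv2.minAreaRect(q.astype(np.float32));print(n,s[k,4],"c",np.round(r[0],1),"size",np.round(r[1],1),"ang",round(r[2],2),"x",np.percentile(q[:,0],[1,99]).round(1),"y",np.percentile(q[:,1],[1,99]).round(1))
        np.savez(n+"_l.npz",**f);cv2.imwrite("pics/%s_l%d.png"%(n,int(manip.state()["time"]*10)),f["img"])
E
python3 - <<'E'
from h import *
rep();lying()
E
```

```text
t 15.15 p [ 0.5011 -0.1146  0.2685] F [-0.8  0.2  0.6] w -0.003 q [-0.77 -0.11  1.88  0.78  1.77 -2.03]
[[ 0.19   0.237 -0.953]
 [ 0.617  0.726  0.304]
 [ 0.764 -0.645 -0.008]]
top 325 c [ -6.9 227.9] size [ 13.1 100.5] ang 84.84 x [-55.8  41.6] y [218.4 236.7]
top 312 c [-23.6  40.8] size [12.1 99.8] ang 85.07 x [-72.4  25. ] y [32.  49.7]
scene 222 c [ -5.1 225.7] size [ 14.7 101.3] ang 84.91 x [-54.5  44.9] y [216.2 235.8]
scene 231 c [-21.3  39.1] size [ 12.7 101.5] ang 84.88 x [-70.7  28.6] y [29.9 47.9]
```

The riser lies at about 5° to the rail, with its top flange face about 30–38 mm from it and its centre line at x ≈ -22 mm. Next I straighten the tool and go behind the bottom flange with two spread fingers.

Emit:
{"op": "drive_tool", "data": {
  "motion": [
    [[0, -0.5, 0], [0, 0, 1], 0.5],
    [[0, 0, 0], [0, 0, 1], 0.3],
    [[0, 0, 0], [0, 0, 1], 0],
    [[0, 0, 0], [0, 0, 1], -0.2],
    [[0, 0, 0], [0, 0, 1], -0.4],
    [[0, 0, 0], [0, 0, 1], -0.65],
    [[0, 0, 0], [0, 0, 1], -0.65],
    [[0, 0, 0], [0, 0, 1], -0.65],
    [[0, 0, 0], [0, 0, 1], -0.65],
    [[0, 0, 0], [0, 0, 1], -0.65],
    [[0, 0, 0], [0, 0, 0], -0.65]
  ]
}}

```text
time: 16.35
tool_pos: [0.4968, -0.1216, 0.27]
tool_rot: [0.571, -0.569, -0.417, 0.419]
contact_force: [-0.3, 0.0, -0.3]
gripper_width: 0.822
```

```bash
python3 - <<'E'
from h import *
rep()
y=np.array([0,0,-1.]);Rt=Ro.from_matrix(np.c_[ax,y,np.cross(ax,y)])
t=rail-.008*ax+.268*ay;t[2]=.26
print(t);twist(t,Rt,24)
p,R=pose();print("turn only",((R.inv()*Rt).as_rotvec(degrees=True)/5).round(2),"then shift",(Rt.inv().apply(t-p)/.025).round(2),"or shift first",(R.inv().apply(t-p)/.025).round(2))
E
```

```text
t 16.35 p [ 0.4968 -0.1216  0.27  ] F [-0.3  0.  -0.3] w 0.822 q [-0.39 -0.24  1.82 -0.    1.56 -1.65]
[[ 0.302 -0.004 -0.953]
 [ 0.953  0.001  0.302]
 [-0.    -1.     0.004]]
[0.58449192 0.16443079 0.26      ]
24 rows shift [0.411 0.017 0.363] turn [-0.001  0.712 -0.001]
turn only [-0.03 17.09 -0.03] then shift [ 0.85  0.4  11.94] or shift first [11.97  0.4   0.1 ]
```

Emit:
{"op": "drive_tool", "data": {
  "motion": [
    [[0.411, 0, 0.363], [0, 0.712, 0], -0.65],
    [[0.411, 0, 0.363], [0, 0.712, 0], -0.65],
    [[0.411, 0, 0.363], [0, 0.712, 0], -0.65],
    [[0.411, 0, 0.363], [0, 0.712, 0], -0.65],
    [[0.411, 0, 0.363], [0, 0.712, 0], -0.65],
    [[0.411, 0, 0.363], [0, 0.712, 0], -0.65],
    [[0.411, 0, 0.363], [0, 0.712, 0], -0.65],
    [[0.411, 0, 0.363], [0, 0.712, 0], -0.65],
    [[0.411, 0, 0.363], [0, 0.712, 0], -0.65],
    [[0.411, 0, 0.363], [0, 0.712, 0], -0.65],
    [[0.411, 0, 0.363], [0, 0.712, 0], -0.65],
    [[0.411, 0, 0.363], [0, 0.712, 0], -0.65]
  ]
}}

```text
time: 17.55
tool_pos: [0.485, 0.0373, 0.2703]
tool_rot: [0.685, -0.683, -0.178, 0.18]
contact_force: [-0.2, -0.5, -0.4]
gripper_width: 0.825
```

Emit:
{"op": "drive_tool", "data": {
  "motion": [
    [[0.411, 0, 0.363], [0, 0.712, 0], -0.65],
    [[0.411, 0, 0.363], [0, 0.712, 0], -0.65],
    [[0.411, 0, 0.363], [0, 0.712, 0], -0.65],
    [[0.411, 0, 0.363], [0, 0.712, 0], -0.65],
    [[0.411, 0, 0.363], [0, 0.712, 0], -0.65],
    [[0.411, 0, 0.363], [0, 0.712, 0], -0.65],
    [[0.411, 0, 0.363], [0, 0.712, 0], -0.65],
    [[0.411, 0, 0.363], [0, 0.712, 0], -0.65],
    [[0.411, 0, 0.363], [0, 0.712, 0], -0.65],
    [[0.411, 0, 0.363], [0, 0.712, 0], -0.65],
    [[0.411, 0, 0.363], [0, 0.712, 0], -0.65],
    [[0.411, 0, 0.363], [0, 0.712, 0], -0.65]
  ]
}}

```text
time: 18.75
tool_pos: [0.5858, 0.1624, 0.27]
tool_rot: [0.702, -0.702, 0.084, -0.081]
contact_force: [-0.0, -0.7, 0.1]
gripper_width: 0.824
```

```bash
python3 - <<'E'
from h import *
rep()
y=np.array([0,0,-1.]);Rt=Ro.from_matrix(np.c_[ax,y,np.cross(ax,y)])
t=rail-.008*ax+.265*ay;t[2]=.045
twist(t,Rt,12)
p,R=pose();f=manip.grab_frame("wrist");cv2.imwrite("pics/w6.png",f["img"])
T=np.eye(4);T[:3,:3]=R.as_matrix();T[:3,3]=p;P=cloud(f,T@f["T_tool_cam"])
Q=(P-p)@R.as_matrix();g=(Q[...,1]>-.06)&(Q[...,1]<.01)&(abs(Q[...,0])<.09)&(abs(Q[...,2])<.04)
for sg in(1,-1):
  k=g&(Q[...,0]*sg>0);print("finger x",np.percentile(Q[k],[1,50,99],axis=0).round(4).tolist())
E
```

```text
t 18.75 p [0.5858 0.1624 0.27  ] F [-0.  -0.7  0.1] w 0.824 q [ 0.15 -0.01  1.61  0.    1.54  0.38]
[[ 0.973 -0.004  0.231]
 [-0.231  0.001  0.973]
 [-0.004 -1.    -0.   ]]
12 rows shift [-0.004  0.75  -0.004] turn [ 0.    -0.006 -0.004]
finger x [[0.0347, -0.0599, -0.0115], [0.0384, -0.0424, 0.0072], [0.0637, -0.0116, 0.0124]]
finger x [[-0.0643, -0.0599, -0.0114], [-0.0387, -0.0425, 0.0071], [-0.035, -0.0115, 0.0123]]
```

View pics/w6.png

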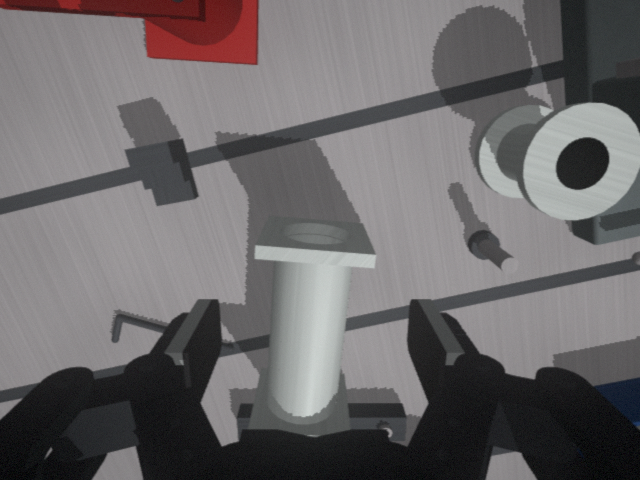

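The wrist view shows the lying riser running down the image, with its bottom flange at (315,243) and the two open fingers at (195,345) and (437,345), centred on it. The table behind the flange is free, so I'll descend there.

Emit:
{"op": "drive_tool", "data": {
  "motion": [
    [[0, 0.8, 0], [0, 0, 0], -0.65],
    [[0, 0.8, 0], [0, 0, 0], -0.65],
    [[0, 0.8, 0], [0, 0, 0], -0.65],
    [[0, 0.8, 0], [0, 0, 0], -0.65],
    [[0, 0.8, 0], [0, 0, 0], -0.65],
    [[0, 0.8, 0], [0, 0, 0], -0.65],
    [[0, 0.8, 0], [0, 0, 0], -0.65],
    [[0, 0.8, 0], [0, 0, 0], -0.65],
    [[0, 0.8, 0], [0, 0, 0], -0.65],
    [[0, 0.8, 0], [0, 0, 0], -0.65],
    [[0, 0.6, 0], [0, 0, 0], -0.65],
    [[0, 0.5, 0], [0, 0, 0], -0.65]
  ]
}}

```text
time: 20.0
tool_pos: [0.5848, 0.1623, 0.0425]
tool_rot: [-0.702, 0.703, -0.082, 0.08]
contact_force: [0.5, 0.7, -0.5]
gripper_width: 0.823
```

```bash
python3 - <<'E'
from h import *
rep();p,R=pose();print("rail coords",((p-rail)@ax).round(4),((p-rail)@ay).round(4),"yaw err",np.degrees(np.arctan2(R.as_matrix()[:,0]@ay,R.as_matrix()[:,0]@ax)))
E
```

```text
t 20.0 p [0.5848 0.1623 0.0425] F [ 0.5  0.7 -0.5] w 0.823 q [0.15 0.2  1.79 0.   1.16 0.38]
[[ 0.974 -0.003  0.228]
 [-0.228  0.     0.974]
 [-0.003 -1.    -0.001]]
rail coords -0.0072 0.266 yaw err -0.1833301125223804
```

Emit:
{"op": "drive_tool", "data": {
  "motion": [
    [[0, 0, -0.15], [0, 0, 0], -0.65],
    [[0, 0, -0.15], [0, 0, 0], -0.65],
    [[0, 0, -0.15], [0, 0, 0], -0.65],
    [[0, 0, -0.15], [0, 0, 0], -0.65],
    [[0, 0, -0.15], [0, 0, 0], -0.65],
    [[0, 0, -0.15], [0, 0, 0], -0.65],
    [[0, 0, -0.15], [0, 0, 0], -0.65],
    [[0, 0, -0.15], [0, 0, 0], -0.65],
    [[0, 0, -0.15], [0, 0, 0], -0.65],
    [[0, 0, -0.15], [0, 0, 0], -0.65],
    [[0, 0, -0.15], [0, 0, 0], -0.65],
    [[0, 0, 0], [0, 0, 0], -0.65]
  ]
}}

```text
time: 21.2
tool_pos: [0.577, 0.1237, 0.0455]
tool_rot: [0.703, -0.702, 0.081, -0.082]
contact_force: [0.9, 4.0, 2.4]
gripper_width: 0.823
```

```bash
python3 - <<'E'
from h import *
rep();p,R=pose();print("rail coords",((p-rail)@ax).round(4),((p-rail)@ay).round(4));lying()
E
```

```text
t 21.2 p [0.577  0.1237 0.0455] F [0.9 4.  2.4] w 0.823 q [0.08 0.15 1.83 0.   1.15 0.31]
[[ 0.974  0.002  0.228]
 [-0.228  0.002  0.974]
 [ 0.002 -1.     0.002]]
rail coords -0.0061 0.2266
top 316 c [-14.7  18.4] size [ 12.3 100.1] ang 87.35 x [-63.7  34.6] y [11.2 25.3]
top 81 c [-41.4 208.8] size [31.6 12. ] ang 3.87 x [-56.8 -25.6] y [202.2 214. ]
scene 238 c [ -5.4 206. ] size [ 17.3 102.9] ang 87.38 x [-55.2  45. ] y [196.8 214.5]
scene 242 c [-13.3  16.7] size [ 13.4 103.8] ang 87.89 x [-63.2  37.5] y [ 9.3 23.9]
```

Emit:
{"op": "drive_tool", "data": {
  "motion": [
    [[0, 0, -0.08], [0, 0, 0], -0.65],
    [[0, 0, -0.08], [0, 0, 0], -0.65],
    [[0, 0, -0.08], [0, 0, 0], -0.65],
    [[0, 0, -0.08], [0, 0, 0], -0.65],
    [[0, 0, -0.06], [0, 0, 0], -0.65],
    [[0, 0, -0.06], [0, 0, 0], -0.65],
    [[0, 0, 0], [0, 0, 0], -0.65]
  ]
}}

```text
time: 22.0
tool_pos: [0.5742, 0.113, 0.045]
tool_rot: [0.703, -0.702, 0.081, -0.081]
contact_force: [0.7, 5.0, 2.2]
gripper_width: 0.825
```

Emit:
{"op": "drive_tool", "data": {
  "motion": [
    [[0, 0, -0.04], [0, 0, 0], -0.65],
    [[0, 0, -0.04], [0, 0, 0], -0.65],
    [[0, 0, 0], [0, 0, 0], -0.65]
  ]
}}

```text
time: 22.3
tool_pos: [0.5737, 0.1116, 0.045]
tool_rot: [0.703, -0.702, 0.081, -0.081]
contact_force: [-0.2, 6.1, 1.7]
gripper_width: 0.83
```

```bash
python3 - <<'E'
from h import *
rep();p,R=pose();print("rail coords",((p-rail)@ax).round(4),((p-rail)@ay).round(4));lying()
E
```

```text
t 22.3 p [0.5737 0.1116 0.045 ] F [-0.2  6.1  1.7] w 0.83 q [0.06 0.14 1.85 0.   1.15 0.29]
[[ 0.974  0.001  0.228]
 [-0.228  0.002  0.974]
 [ 0.    -1.     0.002]]
rail coords -0.0066 0.2141
top 321 c [-10.3   7.1] size [12.1 99.4] ang 89.45 x [-59.3  38.4] y [ 1.  13.2]
top 100 c [-39.9 195.5] size [36.  12.4] ang 0.32 x [-57.7 -23.7] y [189.3 201.3]
scene 248 c [ -4.8 195.1] size [ 18.7 101.9] ang 87.55 x [-54.2  44.9] y [186.3 202.3]
scene 244 c [-8.3  5.6] size [ 12.8 100.9] ang 89.44 x [-56.2  42. ] y [-0.9 11.9]
```

Emit:
{"op": "drive_tool", "data": {
  "motion": [
    [[0, 0, -0.04], [0, 0, 0], -0.65],
    [[0, 0, -0.04], [0, 0, 0], -0.65],
    [[0, 0, 0], [0, 0, 0], -0.65]
  ]
}}

```text
time: 22.7
tool_pos: [0.5726, 0.1114, 0.045]
tool_rot: [0.704, -0.7, 0.082, -0.081]
contact_force: [-1.6, 13.6, 2.0]
gripper_width: 0.823
```

The force rose from 6 to 14 N without further travel, so the flange is on the rail. I'll back off straight, raise the tool and check.

Emit:
{"op": "drive_tool", "data": {
  "motion": [
    [[0, 0, 0.1], [0, 0, 0], -0.65],
    [[0, 0, 0.3], [0, 0, 0], -0.65],
    [[0, 0, 0.6], [0, 0, 0], -0.65],
    [[0, 0, 0.6], [0, 0, 0], -0.65],
    [[0, -0.8, 0], [0, 0, 0], -0.65],
    [[0, -1, 0], [0, 0, 0], -0.65],
    [[0, -1, 0], [0, 0, 0], -0.65],
    [[0, -1, 0], [0, 0, 0], -0.65],
    [[0, -1, 0.5], [0, 0, 0], -0.65],
    [[0, -1, 0.5], [0, 0, 0], -0.65],
    [[0, -1, 0.5], [0, 0, 0], -0.65],
    [[0, 0, 0], [0, 0, 0], -0.65]
  ]
}}

```text
time: 23.9
tool_pos: [0.5932, 0.1863, 0.2196]
tool_rot: [0.703, -0.702, 0.077, -0.083]
contact_force: [-0.1, 0.6, 0.5]
gripper_width: 0.825
```

```bash
python3 - <<'E'
from h import *
rep();lying()
f=np.load("scene_l.npz");cv2.imwrite("pics/s9.png",cv2.resize(f["img"][150:400,180:500],None,fx=2.4,fy=2.4))
# rail re-measured in the same frames, and riser-to-rail gap along the rail
for n in("top","scene"):
    f=np.load(n+"_l.npz");P=cloud(f);D=P-rail;X=D@ax*1e3;Y=D@ay*1e3;Z=P[...,2]
    g=(Z>.019)&(Z<.03)&(abs(X)<103)&(Y<8)&(Y>-40)&(f["img"].max(-1)<110)
    print(n,"rail",cv2.minAreaRect(np.c_[X[g],Y[g]].astype(np.float32)))
    for x0 in(-45,0,35):
        k=(abs(X-x0)<8)&(Z>.094)&(Z<.106)&(Y<40)&(Y>-20);print("  x",x0,"flange y",np.percentile(Y[k],[2,98]).round(1))
    k=(abs(X+10)<4)&(Y>20)&(Y<180)&(Z>.07);print("  tube top slope deg",np.degrees(np.polyfit(Y[k]/1e3,Z[k],1)[0]),Z[k].mean())
P=cloud(np.load("top_l.npz"));P0=cloud(np.load("top0.npz"))
for nm,(u0,u1,v0,v1) in dict(spool=(225,285,120,190),bolt=(280,310,165,195),collar=(350,378,192,220),tin=(435,485,185,240),hexk=(285,330,310,385),step=(203,248,300,335)).items():
    a=[];
    for A in(P0,P):
        q=A[v0:v1,u0:u1].reshape(-1,3);q=q[q[:,2]>.004];a.append(np.median(q,axis=0))
    print(nm,(a[1]-a[0]).round(4))
E
```

```text
t 23.9 p [0.5932 0.1863 0.2196] F [-0.1  0.6  0.5] w 0.825 q [0.18 0.05 1.64 0.   1.45 0.41]
[[ 0.974  0.008  0.226]
 [-0.226  0.002  0.974]
 [ 0.008 -1.     0.003]]
top 321 c [ -8.9 194.6] size [12.5 99.6] ang 89.57 x [-57.9  40.4] y [188.5 200.7]
top 321 c [-10.    6.8] size [12.3 99.7] ang 89.76 x [-58.9  38.6] y [ 0.9 12.9]
scene 231 c [ -7.5 192.9] size [ 14.  103.3] ang 89.21 x [-56.   43.9] y [186.3 199.6]
scene 247 c [-7.6  5.4] size [ 12.4 101.2] ang 89.85 x [-56.7  42.1] y [-0.8 11.6]
top rail ((-0.9164505004882812, -14.891075134277344), (199.989990234375, 39.77743148803711), 0.22681225836277008)
  x -45 flange y [ 1.3 13. ]
  x 0 flange y [ 1.  12.6]
  x 35 flange y [ 1.  12.3]
  tube top slope deg -0.1377400361226643 0.0871448712853042
scene rail ((1.2575836181640625, -16.749099731445312), (200.64796447753906, 38.9702262878418), 0.07609422504901886)
  x -45 flange y [-0.4 11.5]
  x 0 flange y [-0.7 10.9]
  x 35 flange y [-0.9 10.9]
  tube top slope deg -0.0857840864516959 0.08816319369367283
spool [-0.0007 -0.0003  0.0001]
bolt [-0.0003  0.0001 -0.0004]
collar [0.0003 0.0006 0.0002]
tin [-0.0003  0.0005  0.0011]
hexk [ 0.002   0.0017 -0.    ]
step [ 1.000e-04 -9.500e-02  5.076e-01]
```

View pics/s9.png

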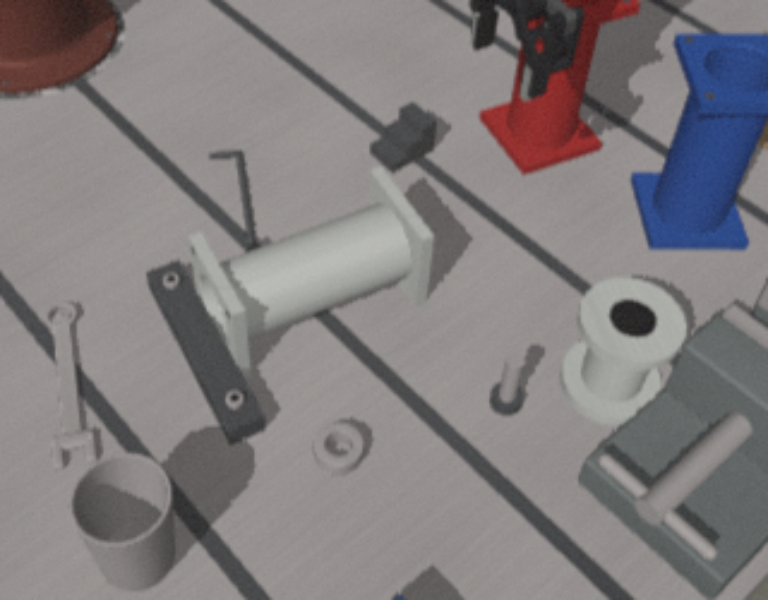

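```bash
python3 -c "
from h import *
rep();print(manip.job_done())"
```

```text
t 24.0 p [0.5908 0.1847 0.2147] F [ 0.2  0.2 -0.8] w 0.829 q [ 0.18  0.05  1.64 -0.    1.45  0.41]
[[ 0.974  0.001  0.226]
 [-0.226 -0.     0.974]
 [ 0.001 -1.    -0.   ]]
the job is handed in; nothing more can be done
None
```

The riser now lies flat with its top flange against the rail, and the job was handed in at 24 s of the 70 s allowed.

**How it was done:** I put the fingertips into the open top, tipped the riser past balance and eased it down on the backs of the closed fingers. I then pushed the bottom flange with two spread fingers. The push force rose from 6 to 14 N without further travel, which showed contact with the rail, and I backed off.

**Last checks:**

| Check | Measured | Limit |
|---|---|---|
| Tube slope | about 0.1° | 3.5° |
| Squareness to the rail | within about 0.5° | 3.4° |
| Flange face from the rail face | about +1 mm (top camera), -0.8 mm (scene camera); calibration good to about 2 mm | -3 to +4 mm |
| Centre line from the middle of the rail | about 9 mm | 60 mm |
| Robot | clear of everything, no contact force | touching nothing |

**Other objects:** the spool, bolt, collar and tin showed less than 1.2 mm of change. The hex key's reading shifted about 2.6 mm; the long side of the riser now lies close to it, so this may be partial hiding rather than movement.

**Not measured:** the step block's top-camera reading was invalid because the arm hid it; it looks in place in the last scene picture. The wrench was judged only from that picture too. Turning speed and toe height were not measured directly. The moves were slow, and the depth profiles showed the toe in place while the riser tipped.

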